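# Hang the large S-hook in the thumb hole of the rectangular palette

### The arm

A 6-joint arm with a two-finger parallel gripper is mounted at the origin on the work surface. World frame = base frame: x ahead of the robot, y to its left, z up, the work surface at z = 0. Lengths are in m, angles in degrees, forces in N, time in s.
With the tool pointing down it reaches from about 0.325 to 0.85 m from the base axis. Payload 15.5 kg.
Tool frame: the origin (TCP) lies midway between the tips of the shut fingers; the grasp point (between the pads) lies 19 mm behind it; y points along the fingers, x is the direction in which the jaws open and shut, and the axes are right-handed (so a half turn about y gives the same grasp; the last joint's range is limited). The gripper opens to 91 mm and grips with 3 to 60 N. Pads are 32 mm wide; open, the fingers measure 118 mm over their backs; the gripper's body (76 mm by 178 mm) begins 60 mm behind the grasp point.
Start: joints at [67.924, 28.281, 77.091, -0, 74.628, -5.472], TCP at [0.179, 0.599, 0.214] pointing down, gripper open.
Joint ranges: [-166.48, 166.48], [-47.26, 123.95], [12.59, 153.08], [-70.14, 250.14], [6.76, 159.57], [-176.63, 176.63]. Speed limits (degrees/s): [108.29, 108.29, 147.25, 172.46, 172.46, 172.46].

### API

Orientations are given as a 3x3 rotation matrix whose columns are the frame's x, y, z axes.
In Python, from bench import ctrl gives the robot as it stands. The module is installed in compiled form; this text tells all that it offers. Calls block until the motion is done:
- ctrl.goto(position, orientation): joint-space move of the TCP to a pose.
- ctrl.move_l(position, vel=0.15, ori=None, contact_N=None): straight line of the TCP; ori=None keeps the orientation; vel is the mean speed in m/s. With contact_N (N) it stops when the force on the tool has changed by that much, and returns True; else False.
- ctrl.movej(angles): joint-space move.
- ctrl.command_gripper(opening): opening from 0.0 (shut) to 1.0 (fully open); the grip force is fixed at half the most; returns when the fingers have stopped.
- ctrl.sleep(seconds).
- ctrl.ik(position, orientation): joint angles nearest the present ones, or None.
- ctrl.read_camera(name): name is "scene" or "top"; returns the picture (480x640x3 uint8, blue, green, red); there is no depth.
- ctrl.camera_params(name): a dict with "fx", "fy", "cx", "cy" (pixels), "D" ([k1, k2, p1, p2, k3] as OpenCV has them; the pictures are not rectified), "pose" (4x4, takes a point from camera to world coordinates). Camera axes: x right, y up, looking along -z (the intrinsics and any distortion apply to the point x, -y, -z); pixel columns grow to the right and rows downward; lengths in m; the calibration is good to about 2 mm. A picture is of the moment at which its call begins. camera_params takes no time and is no camera call.
A pose or a line that the arm cannot do raises ctrl.MotionError and nothing moves.
- ctrl.sign_off(): hands the job in, once; it reports no verdict.
Readings, each from a call of its own:
- ctrl.current_t(): time.
- ctrl.current_q(): joint angles.
- ctrl.current_dq(): joint speeds.
- ctrl.current_effort(): joint torques, N m.
- ctrl.current_tool_pos(): TCP position.
- ctrl.current_eef_rot(): TCP orientation.
- ctrl.current_contact_force(): force on the tool from outside, world axes, zero at the start.
- ctrl.current_wrist_torque(): the same for the moment, N m.
- ctrl.current_grip_width(): opening from 0.0 (shut) to 1.0 (fully open).
Only numpy, scipy, OpenCV 4.12 (cv2) and the standard library are available. Lean on these libraries where they do the work, as an engineer would, in place of code of your own. Each camera call takes 0.05 s, during which the arm holds its last target.

### The job

The rectangular palette is to be hung up to dry later, so fit its hook now: lift the large S-hook out of its block and hang it over the palette's front edge, its free upper end passing down through the thumb hole, then let go so that it dangles there. Leave the palette lying level in its place on the riser, and leave the round palette and the small S-hook alone.

Things in the scene. Friction and masses are not known exactly. Their poses are not given: they have to be found in the camera images.
- big_hook: Large S-hook of flat steel bar 10 mm wide (along y) and 5 mm thick, 106 mm high, 90 g, standing upright (up to 5 deg off) in the left slot of a dark wooden block. Origin on the stem's axis, level with the hook's underside, 12 mm above the table at the start. z: up the stem. x: from the stem to the free upper end, away from the robot at the start and when hung. Lower bend goes to x = -35 mm.
- big_hook_grip (a point): Where to pinch the large S-hook, along its y, from above: top of its straight stem (x = 0, z = 90 mm in its frame). The stem runs from z = 14 to 88 mm. The block is 85 x 140 x 50 mm, its slots are 38 mm deep: lift the hook straight up by 45 mm or more to clear it.
- big_hook_tip (a point): End of the large S-hook's free upper end (x = 50, z = 63 mm in its frame), which goes down through the thumb hole. The free end is straight, from z = 88 mm down to this tip.
- big_hook_crown (a point): Top of the large S-hook's upper bend (x = 25, z = 106 mm in its frame). The bend arches from the stem to the free end; the bar's underside here, which rests on the palette's strip, is 5 mm lower.
- square_palette: Rectangular wooden palette, 240 x 150 x 6 mm, 260 g, loose and flat on a plywood riser 130 mm high, its front jutting out 40 to 65 mm towards the robot. Origin: centre of its thumb hole, at the underside. x: to its back, away from the robot; y: left; z: up. Hole 30 mm along x, 34 mm along y. Strip between hole and front edge 10 mm wide (x -25 to -15 mm); the hook's bend rests on it, stem in front.
- round_palette: Bystander: palette with a round blade 160 mm across and a straight grip 64 mm wide towards the robot, with the same thumb hole, beside the rectangular one on the riser; either can be the left one. Origin and axes as for the rectangular palette.
- small_hook: Bystander: small S-hook, 66 mm high, in the block's other slot, 70 mm to the right of the large one. Origin on its stem, level with its underside.
There are look-alikes about, which are no part of the job. Leave any turquoise look-alike of the big_hook alone.

How it is judged (in metres and radians):
At the end, for the whole second after the job is handed in: The large S-hook dangles from the rectangular palette (under 0.4 m/s): tip 5 mm or more below the underside, within 30 mm sideways and 18 mm before to 50 mm behind the hole's centre, crown 6 to 30 mm above the underside; the palette lies on the riser, level within 6 degrees (z of big_hook_tip in the frame of square_palette below -0.005 m and x of big_hook_tip in the frame of square_palette between -0.018 and 0.05 m and y of big_hook_tip in the frame of square_palette between -0.03 and 0.03 m and z of big_hook_crown in the frame of square_palette between 0.006 and 0.03 m and angle between square_palette's own z axis and vertical below 0.1 rad and height (world z) of square_palette above 0.12 m and linear speed of big_hook below 0.4 m/s); the robot touches nothing.
It fails at once if the rectangular palette is shoved more than 40 mm from its place (distance of square_palette from where it was at the start of the episode above 0.04 m).
It fails at once if the round palette is moved more than 30 mm (distance of round_palette from where it was at the start of the episode above 0.03 m).
It fails at once if the small S-hook is moved more than 30 mm (distance of small_hook from where it was at the start of the episode above 0.03 m).
It also fails if it takes over 50 s, if anything falls off the work surface, if the arm or the gripper's body presses on something with over 40 N, if the wrist force passes 120 N, or if a joint passes its speed limit or range.

## Working session

There is one attempt and no reset: what is moved stays moved. The work goes in short steps, each a Python script; the robot and the scene stay as the last script left them, time stands still between calls to the robot, and variables do not carry over. Pictures are saved under pics/ and viewed, and the job is handed in when it is done.

```bash
mkdir -p pics; python3 - <<'E'
from bench import ctrl
import cv2, numpy as np
np.set_printoptions(precision=4,suppress=True)
for n in("scene","top"):
    cv2.imwrite(f"pics/{n}0.png",ctrl.read_camera(n)); print(n,ctrl.camera_params(n))
print(ctrl.current_t(),ctrl.current_tool_pos(),ctrl.current_eef_rot())
E
```

```text
scene {'fx': 477.0343709915162, 'fy': 477.0343709915162, 'cx': 322.97838918998644, 'cy': 242.9501270957481, 'D': array([0.0148, 0.    , 0.    , 0.    , 0.    ]), 'pose': array([[ 0.8409, -0.3579,  0.4059,  0.6884],
       [ 0.5411,  0.5649, -0.623 , -0.5923],
       [-0.0063,  0.7435,  0.6687,  0.6694],
       [ 0.    ,  0.    ,  0.    ,  1.    ]])}
top {'fx': 619.3305597648101, 'fy': 619.3305597648101, 'cx': 323.3849987700284, 'cy': 236.41410875990073, 'D': array([0.0708, 0.    , 0.    , 0.    , 0.    ]), 'pose': array([[-0.184 ,  0.962 , -0.2016,  0.1717],
       [-0.9829, -0.181 ,  0.0332, -0.0674],
       [-0.0046,  0.2042,  0.9789,  1.1508],
       [ 0.    ,  0.    ,  0.    ,  1.    ]])}
0.1 [0.1785 0.5986 0.2134] [[ 0.2858 -0.0004 -0.9583]
 [ 0.9583 -0.001   0.2858]
 [-0.0011 -1.      0.0001]]
```

View pics/scene0.png

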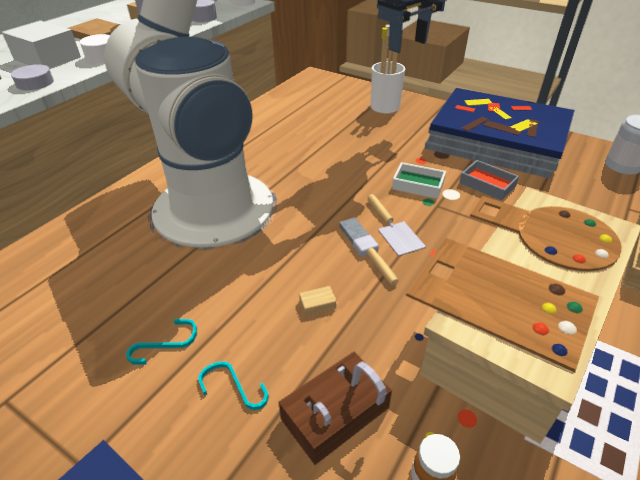

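View pics/top0.png

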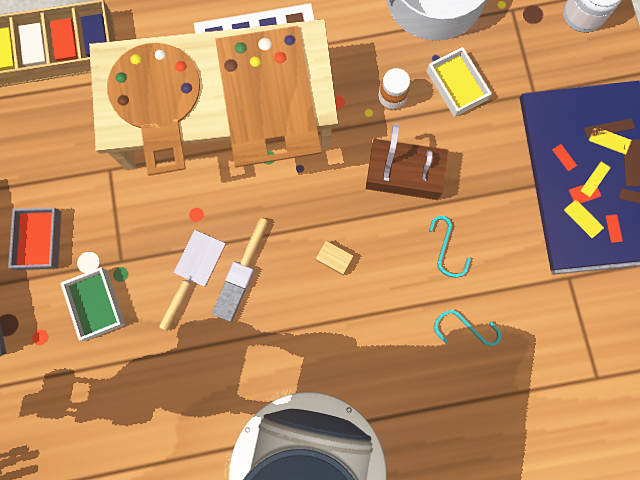

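The scene view shows the block at about (335,405) and the large hook's arch at about (370,380). The rectangular palette's hole is at about (441,269) in scene and (268,145) in top. I'll zoom in on these next.

```bash
python3 - <<'E'
import cv2, numpy as np
s=cv2.imread("pics/scene0.png"); t=cv2.imread("pics/top0.png")
def crop(im,x,y,w,h,k,n): cv2.imwrite(n,cv2.resize(im[y:y+h,x:x+w],None,fx=k,fy=k,interpolation=cv2.INTER_CUBIC))
crop(s,275,345,120,120,5,"pics/c1.png")
crop(s,400,230,120,100,6,"pics/c2.png")
crop(t,360,120,95,85,7,"pics/c3.png")
crop(t,215,90,130,95,6,"pics/c4.png")
E
```

```text
(no output)
```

View pics/c1.png

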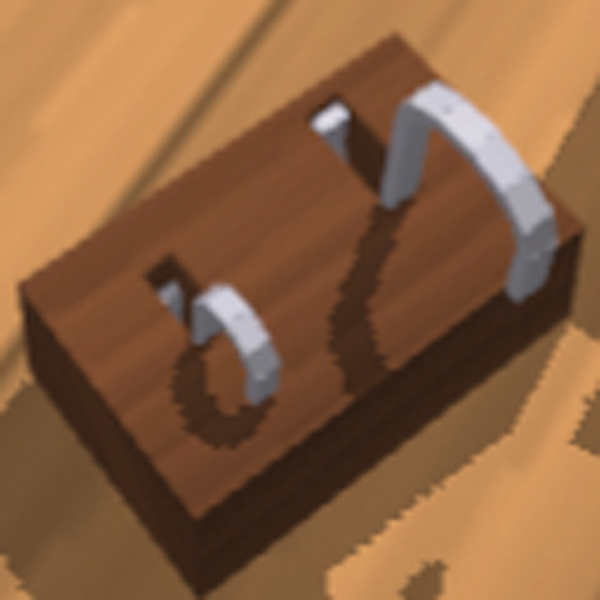

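View pics/c2.png

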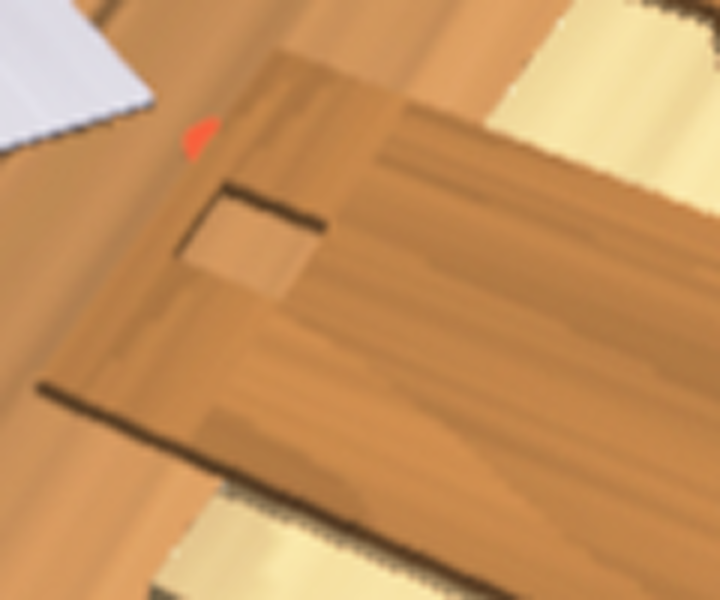

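View pics/c3.png

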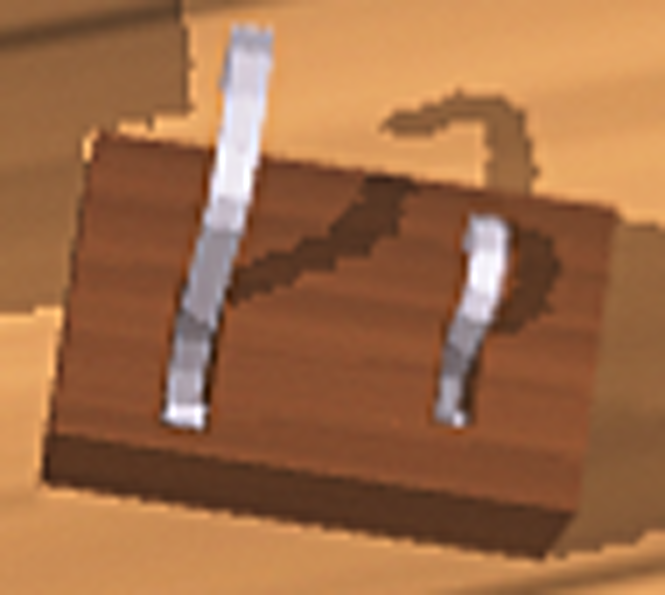

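View pics/c4.png

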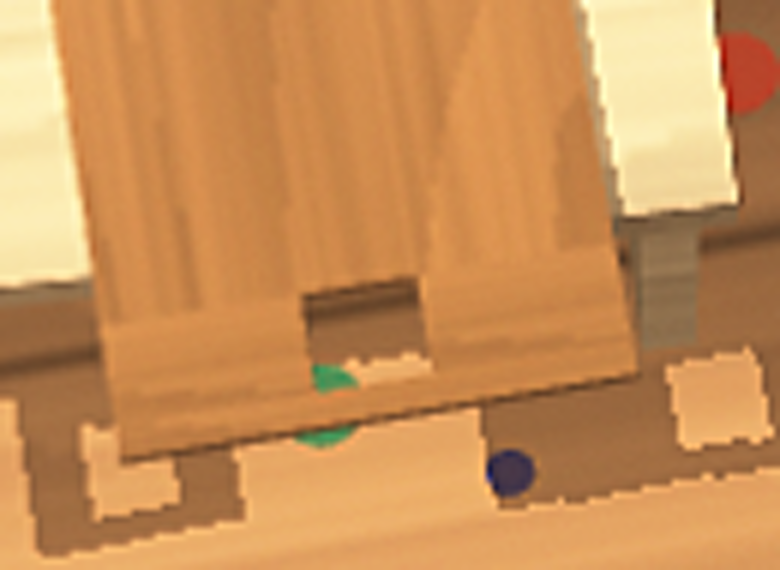

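```bash
cat > h.py <<'E'
import cv2, numpy as np
from bench import ctrl
np.set_printoptions(precision=4,suppress=True)
P={n:ctrl.camera_params(n) for n in("scene","top")}
def proj(n,X):
    p=P[n]; X=np.atleast_2d(X); T=np.linalg.inv(p["pose"]); c=X@T[:3,:3].T+T[:3,3]; c=c*[1,-1,-1]
    K=np.array([[p["fx"],0,p["cx"]],[0,p["fy"],p["cy"]],[0,0,1]])
    return cv2.projectPoints(c,np.zeros(3),np.zeros(3),K,np.array(p["D"]))[0].reshape(-1,2)
def onplane(n,uv,z):
    p=P[n];K=np.array([[p["fx"],0,p["cx"]],[0,p["fy"],p["cy"]],[0,0,1]])
    u=cv2.undistortPoints(np.array(uv,float).reshape(-1,1,2),K,np.array(p["D"])).reshape(-1,2)
    d=np.c_[u[:,0],-u[:,1],-np.ones(len(u))]@p["pose"][:3,:3].T; o=p["pose"][:3,3]
    return o+d*((z-o[2])/d[:,2])[:,None]
a=np.linspace(np.pi,0,13)
UP=np.r_[[[0,.03]],np.c_[.025+.025*np.cos(a),.088+.0155*np.sin(a)],[[.050,.063]]]
def segs(poly,b=.0025,w=.005):
    out=[]
    for q,r in zip(poly[:-1],poly[1:]):
        t=(r-q)/np.linalg.norm(r-q); nn=np.array([-t[1],t[0]])*b
        out.append(np.array([[p[0]+s*nn[0],y,p[1]+s*nn[1]] for p in(q,r) for s in(-1,1) for y in(-w,w)]))
    return out
E
cat > m1.py <<'E'
from h import *
from scipy.optimize import least_squares, minimize
from scipy.spatial.transform import Rotation as R
cc=lambda pts,k,o:(np.array(pts,float)+.5)/k-.5+np.array(o)
top=cc([[303,294],[418,277],[433,371],[315,387],[118,458],[637,371]],6,(215,90))
sc=cc([[328,226],[275,302],[176,256],[225,184],[275,50],[38,383]],6,(400,230))
M=np.array([[.015,.017],[.015,-.017],[-.015,-.017],[-.015,.017],[-.025,.075],[-.025,-.075]])
def pal(v): 
    x,y,z,yaw=v;c,s=np.cos(yaw),np.sin(yaw)
    return np.c_[x+c*M[:,0]-s*M[:,1],y+s*M[:,0]+c*M[:,1],np.full(6,z)]
for names in(("top","scene"),("top",),("scene",)):
    f=lambda v:np.concatenate([(proj(n,pal(v))-{"top":top,"scene":sc}[n]).ravel() for n in names]+([] if len(names)==2 else [[1e4*(v[2]-.136)]]))
    r=least_squares(f,[.55,.1,.136,0],x_scale=[.1,.1,.1,1]); print(names,r.x,np.degrees(r.x[3]),np.abs(r.fun).max())
print("top on plane",onplane("top",top,.136)[:, :2])
# hook
masks={}
for n,roi in(("scene",(330,355,60,55)),("top",(378,120,25,65))):
    im=cv2.imread(f"pics/{n}0.png"); hsv=cv2.cvtColor(im,cv2.COLOR_BGR2HSV)
    m=((hsv[...,1]<70)&(hsv[...,2]>70)).astype(np.uint8); z=np.zeros_like(m);x,y,w,h=roi;z[y:y+h,x:x+w]=m[y:y+h,x:x+w]
    masks[n]=z; print(n,z.sum())
K=4
S=segs(UP)
def pose(v): return R.from_euler("ZYX",[v[2],v[3],v[4]]).as_matrix(),np.array([v[0],v[1],.012])
def sil(n,v):
    Rm,t=pose(v); img=np.zeros((480*K,640*K),np.uint8)
    for s in S:
        X=s@Rm.T+t; X[:,2]=np.maximum(X[:,2],.05) if False else X[:,2]
        uv=(proj(n,X)+.5)*K
        cv2.fillConvexPoly(img,cv2.convexHull(np.round(uv).astype(np.int32)),1)
    return img
big={n:cv2.resize(m,None,fx=K,fy=K,interpolation=cv2.INTER_NEAREST) for n,m in masks.items()}
B={"scene":(325,345,70,70),"top":(370,115,50,72)}
def cost(v,ns=("scene","top")):
    c=0
    for n in ns:
        x,y,w,h=[q*K for q in B[n]]
        a=sil(n,v)[y:y+h,x:x+w]; b=big[n][y:y+h,x:x+w]
        c+=1-(a&b).sum()/(a|b).sum()
    return c+ 3*(v[3]**2+v[4]**2)*.3
if __name__=="__main__":
    from scipy.optimize import differential_evolution as DE
    g=onplane("top",[[390,170]],.06)[0]; print(g)
    r=DE(cost,[(g[0]-.05,g[0]+.05),(g[1]-.04,g[1]+.04),(-.5,.2),(-.1,.1),(-.1,.1)],maxiter=60,popsize=12,seed=1)
    print(r.x,np.degrees(r.x[2:]),r.fun)
    for n in("scene","top"): print(n,cost(r.x,(n,)))
    Rm,t=pose(r.x)
    for q in([0,0,.09],[.05,0,.063],[.025,0,.106]): print(Rm@q+t)
    o=[]
    for n in("scene","top"):
        im=cv2.resize(cv2.imread(f"pics/{n}0.png"),None,fx=K,fy=K); cs,_=cv2.findContours(sil(n,r.x),0,1); cv2.drawContours(im,cs,-1,(0,255,0),1)
        x,y,w,h=[q*K for q in B[n]]; o.append(cv2.resize(im[y:y+h,x:x+w],(390,450)))
    cv2.imwrite("pics/fit.png",np.hstack(o))
E
python3 m1.py
```

```text
('top', 'scene') [ 0.5552 -0.0499  0.1361 -0.0146] -0.8348624510758827 1.414835551006945
('top',) [ 0.5542 -0.0505  0.136  -0.0167] -0.9594077634109075 0.6430279985439142
('scene',) [ 0.5557 -0.049   0.136  -0.0136] -0.7803209942688818 0.826106676204347
top on plane [[ 0.569  -0.0345]
 [ 0.568  -0.068 ]
 [ 0.5392 -0.0673]
 [ 0.5407 -0.0332]
 [ 0.53    0.0255]
 [ 0.5284 -0.1248]]
scene 615
top 334
[ 0.4962 -0.2475  0.06  ]
[ 0.5147 -0.2509 -0.3406  0.0641 -0.0216] [-19.516    3.6737  -1.2367] 0.5586995952010411
scene 0.20488566606855715
top 0.35793316843218415
[ 0.5208 -0.251   0.1018]
[ 0.566  -0.2677  0.0717]
[ 0.5454 -0.2594  0.1162]
```

View pics/fit.png

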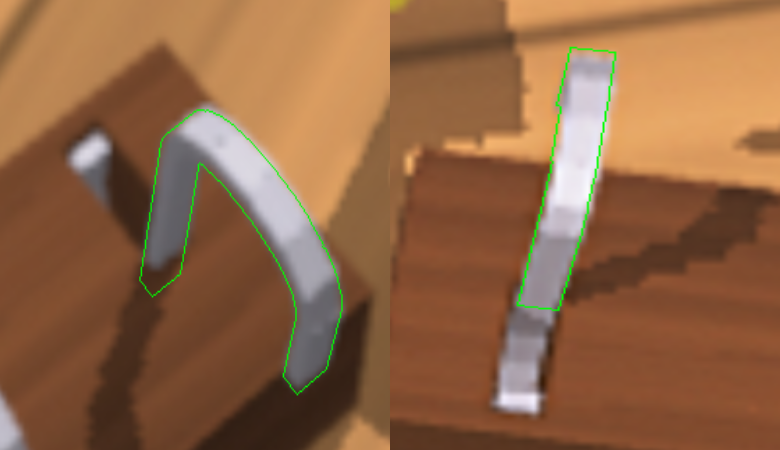

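```bash
python3 - <<'E'
s=open('m1.py').read()
s=s.replace("S=segs(UP)","UP[0]=[0,.040]\nS=segs(UP)\nmasks['top'][165:]=0\nmasks['scene'][:378,:349]=0")
s=s.replace("uv=(proj(n,X)+.5)*K","uv=(proj(n,X)+.5+(v[5:7] if n=='top' else -v[5:7]))*K")
s=s.replace("*.3","*.3+.01*(v[5]**2+v[6]**2)").replace("(-.1,.1),(-.1,.1)]","(-.1,.1),(-.1,.1),(-2,2),(-2,2)]").replace("maxiter=60","maxiter=100")
s=s.replace("pics/fit","pics/fit2")
open('m2.py','w').write(s)
E
python3 m2.py
python3 - <<'E'
from h import *
c=lambda p:(np.array(p,float)+.5)/7-.5+np.array([360,120])
# block top corners z=.05
p=onplane("top",c([[98,130],[617,208],[580,512],[50,435]]),.05);print(p,np.linalg.norm(p-np.roll(p,1,0),axis=1))
k=(np.array([[395,35],[20,285],[200,520],[583,230]],float)+.5)/5-.5+[275,345]
p=onplane("scene",k,.05);print(p,np.linalg.norm(p-np.roll(p,1,0),axis=1))
for d in (p[1]-p[0],): print(np.degrees(np.arctan2(d[0],-d[1])))
E
```

```text
('top', 'scene') [ 0.5552 -0.0499  0.1361 -0.0146] -0.8348624510758827 1.414835551006945
('top',) [ 0.5542 -0.0505  0.136  -0.0167] -0.9594077634109075 0.6430279985439142
('scene',) [ 0.5557 -0.049   0.136  -0.0136] -0.7803209942688818 0.826106676204347
top on plane [[ 0.569  -0.0345]
 [ 0.568  -0.068 ]
 [ 0.5392 -0.0673]
 [ 0.5407 -0.0332]
 [ 0.53    0.0255]
 [ 0.5284 -0.1248]]
scene 615
top 334
[ 0.4962 -0.2475  0.06  ]
[ 0.5139 -0.2506 -0.3408  0.0839 -0.0123 -0.3769  1.2725] [-19.5262   4.8088  -0.7069 -21.5967  72.9079] 0.2154371062942568
scene 0.09484122074211684
top 0.1446854371148469
[ 0.5213 -0.2521  0.1017]
[ 0.5661 -0.2683  0.0706]
[ 0.5462 -0.2607  0.1155]
[[ 0.5658 -0.2316  0.05  ]
 [ 0.5184 -0.3625  0.05  ]
 [ 0.4385 -0.3345  0.05  ]
 [ 0.485  -0.2023  0.05  ]] [0.0859 0.1392 0.0846 0.1401]
[[ 0.4885 -0.2013  0.05  ]
 [ 0.4411 -0.3315  0.05  ]
 [ 0.5212 -0.36    0.05  ]
 [ 0.5676 -0.2302  0.05  ]] [0.0843 0.1385 0.0849 0.1378]
-19.978651272862212
```

View pics/fit2.png

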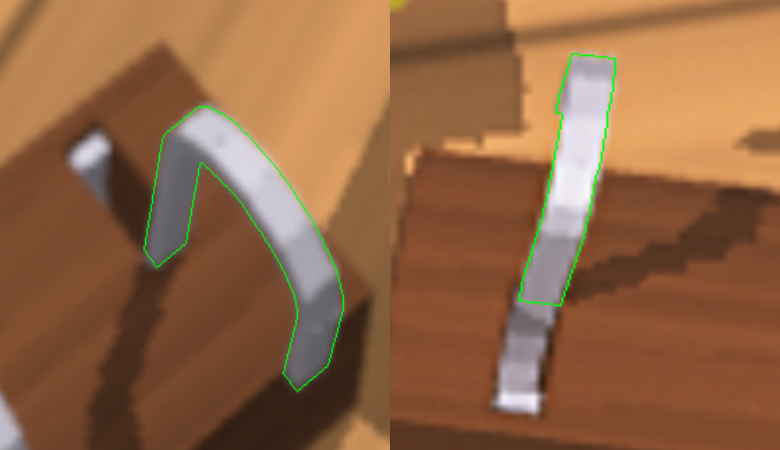

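```bash
cat >> h.py <<'E'
def ori(yaw,pitch=0):
    "tool x along hook y; pitch about hook y"
    from scipy.spatial.transform import Rotation as R
    A=R.from_euler("ZY",[yaw,pitch]).as_matrix()
    return np.c_[A[:,1],-A[:,2],-A[:,0]]   # x=hy, y=down, z=-hx
def shot(tag):
    for n in("scene","top"): cv2.imwrite(f"pics/{n}{tag}.png",ctrl.read_camera(n))
def crop(n,tag,x,y,w,h,k): 
    im=cv2.imread(f"pics/{n}{tag}.png"); return cv2.resize(im[y:y+h,x:x+w],None,fx=k,fy=k,interpolation=cv2.INTER_CUBIC)
E
python3 - <<'E'
from h import *
O=ori(np.radians(-19.7)); print(np.linalg.det(O))
d=np.array([np.cos(np.radians(-19.7)),np.sin(np.radians(-19.7)),0])
g=np.array([.521,-.252,.102])-.004*d
q=ctrl.ik(g+[0,0,.2],O); print(q, ctrl.ik(g-[0,0,.019],O))
ctrl.goto(g+[0,0,.16],O)
ctrl.command_gripper(.5)
print(ctrl.current_t(),ctrl.current_tool_pos(),ctrl.current_grip_width())
shot(1)
cv2.imwrite("pics/a1.png",np.hstack([crop("scene",1,270,290,150,170,3),crop("top",1,340,80,110,170,3)]))
E
```

```text
0.9999999999999998
[ -31.8068   19.99     76.8407   -0.       83.1693 -102.1068] [ -31.8068   33.3148   92.2924   -0.       54.3928 -102.1068]
4.125 [ 0.5172 -0.2507  0.262 ] 0.49984851934974306
```

View pics/a1.png

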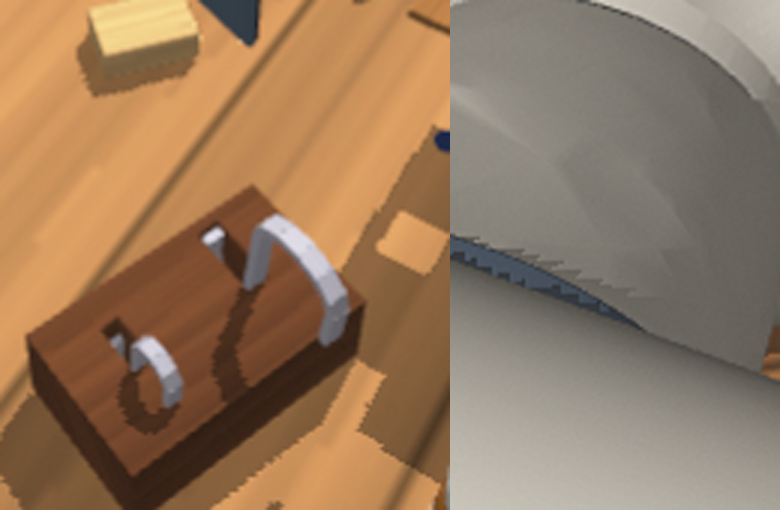

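The arm hides the block from the top camera. The scene view shows the block and hooks undisturbed. I'll descend and grip.

```bash
python3 - <<'E'
from h import *
p=ctrl.current_tool_pos()
hit=ctrl.move_l([p[0],p[1],.083],vel=.08,contact_N=8); print("hit",hit,ctrl.current_tool_pos(),ctrl.current_contact_force())
shot(2)
if not hit:
    ctrl.command_gripper(0.0)
    print(ctrl.current_grip_width()*91,ctrl.current_contact_force(),ctrl.current_t())
    shot(3)
    cv2.imwrite("pics/a2.png",np.hstack([crop("scene",2,270,280,130,170,3),crop("scene",3,270,280,130,170,3)]))
else: cv2.imwrite("pics/a2.png",crop("scene",2,270,280,130,170,3))
E
```

```text
hit False [ 0.5174 -0.2507  0.0832] [ 0.0528  0.8484 -0.6385]
9.709066192654062 [ 1.0259  2.0998 -0.1195] 7.3583
```

View pics/a2.png

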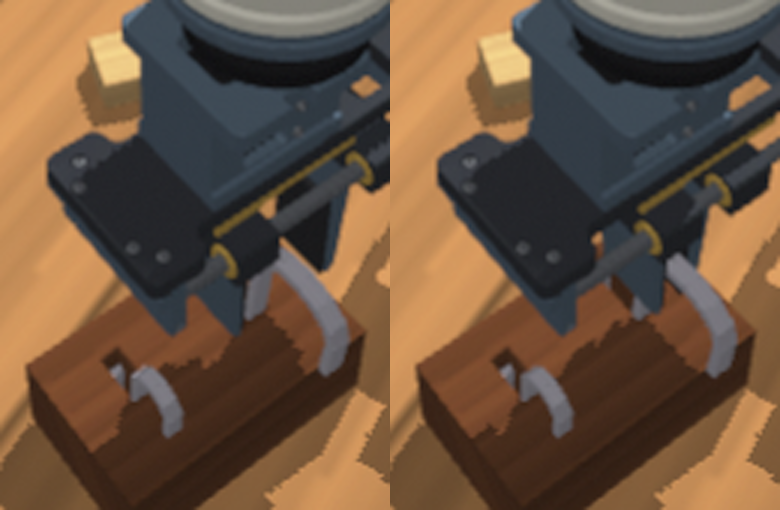

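Gripped, with a jaw width of 9.7 mm against the 10 mm bar, and the fingers are either side of the stem. I'll lift straight up by 150 mm.

```bash
python3 - <<'E'
from h import *
p=np.array(ctrl.current_tool_pos())
ctrl.move_l([p[0],p[1],.145],vel=.06); print(ctrl.current_contact_force())
ctrl.move_l([p[0],p[1],.233],vel=.12)
print(ctrl.current_grip_width()*91,ctrl.current_contact_force(),ctrl.current_t(),ctrl.current_tool_pos())
# yaw towards palette heading, staying clear in front: 
O=ori(-.0155)
ctrl.move_l([.46,-.16,.235],vel=.12,ori=O)
print(ctrl.current_t(),ctrl.current_tool_pos(),ctrl.current_grip_width()*91)
shot(4)
cv2.imwrite("pics/a4.png",np.hstack([crop("scene",4,230,170,260,260,2),cv2.resize(crop("top",4,200,80,200,200,2),(400,520))[:,:270]]))
E
```

```text
[-1.1274 -0.2764 -1.4251]
9.991360467129699 [-0.2926  0.6136 -1.2645] 9.525 [ 0.5169 -0.2503  0.2322]
10.5667 [ 0.4604 -0.1605  0.235 ] 9.733023483567727
```

View pics/scene4.png

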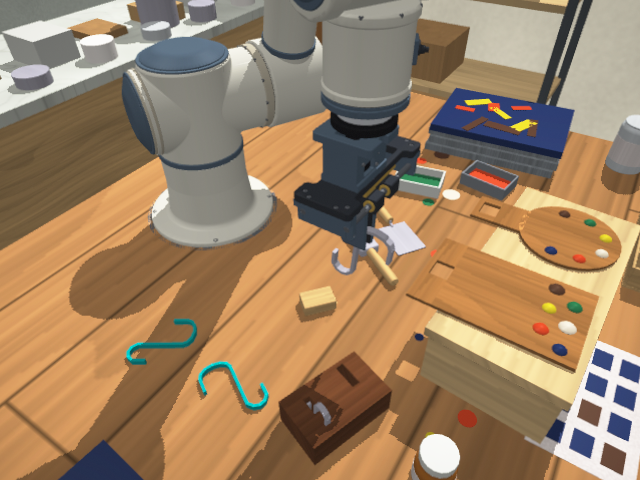

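View pics/top4.png

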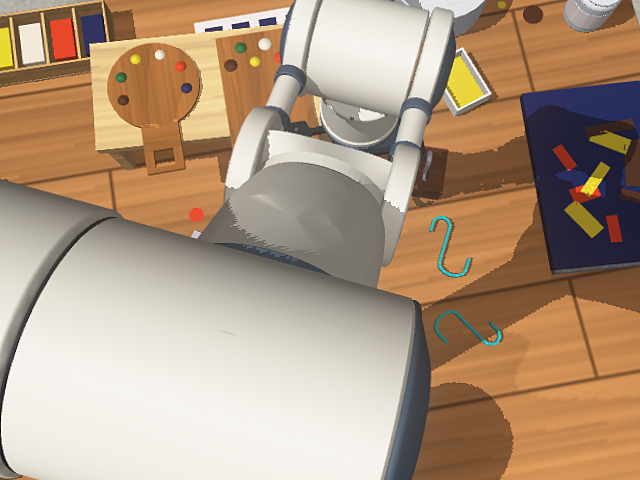

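```bash
python3 - <<'E'
from h import *
cv2.imwrite("pics/a5.png",crop("scene",4,310,205,110,85,7))
E
```

```text
(no output)
```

View pics/a5.png

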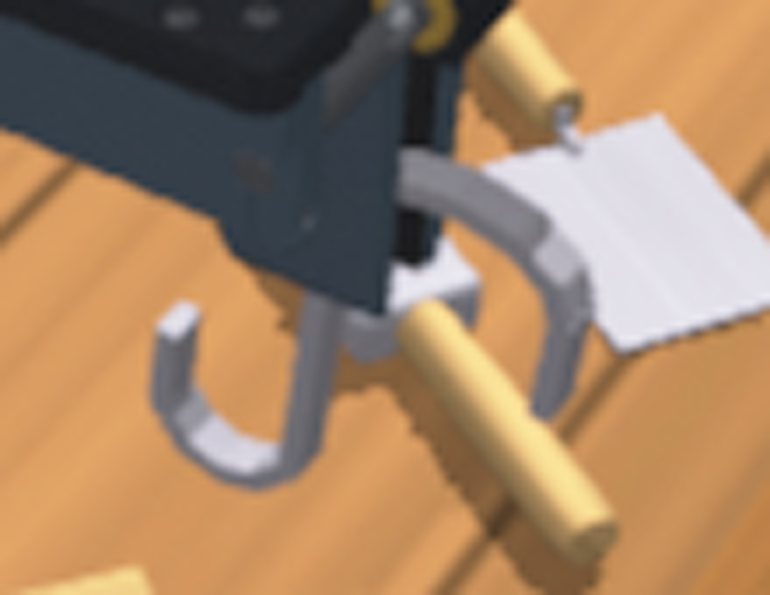

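```bash
cat > m3.py <<'E'
from h import *
from scipy.optimize import least_squares
from scipy.spatial.transform import Rotation as R
T=np.array(ctrl.current_tool_pos()); A=np.array(ctrl.current_eef_rot()); yaw=np.arctan2(-A[1,2],-A[0,2])
# bases: hx=-tool z, hy = tool x, up=-tool y
B=np.c_[-A[:,2],A[:,0],-A[:,1]]
cc=lambda p:(np.array(p,float)+.5)/7-.5+[310,205]
tip=cc([[531,409],[549,419],[575,391]]); tipm=np.array([[.0475,-.005,.063],[.0525,-.005,.063],[.0525,.005,.063]])
sl=cc([[302,320],[289,425]]); slm=np.array([[-.0025,-.005,.065],[-.0025,-.005,.02]])
def W(v,X):  # v: pitch, gx, gz = location of hook point (0,0,.09) rel. grasp point in B
    Rp=R.from_euler("Y",v[0]).as_matrix()
    return T+B@np.array([0,0,.019])+((np.atleast_2d(X)-[0,0,.09])@Rp.T+[v[1],0,v[2]])@B.T
def f(v):
    a=proj("scene",W(v,tipm))-tip; l=proj("scene",W(v,slm)); d=l[1]-l[0]; n=np.array([-d[1],d[0]])/np.linalg.norm(d)
    return np.r_[a.ravel(),(sl-l[0])@n, 
       (v[2]-0)/.003*.3]
r=least_squares(f,[.05,.004,0],x_scale=[.1,.01,.01]); print(r.x,np.degrees(r.x[0]),r.fun)
print("tip",W(r.x,[.05,0,.063]),"stem top",W(r.x,[0,0,.09]),"origin",W(r.x,[0,0,0]),"crown under",W(r.x,[.025,0,.101]))
im=cv2.resize(cv2.imread("pics/scene4.png"),None,fx=7,fy=7,interpolation=cv2.INTER_CUBIC)
b=np.linspace(0,-np.pi,9)
LO=np.c_[-.0163+.0163*np.cos(b),.0165+.014*np.sin(b)]
for s in segs(UP)+segs(LO):
    uv=((proj("scene",W(r.x,s))+.5)*7); cv2.polylines(im,[cv2.convexHull(np.round(uv).astype(np.int32))],True,(0,255,0),1)
cv2.imwrite("pics/fit4.png",im[205*7:290*7,310*7:420*7])
E
python3 m3.py
```

```text
[ 0.0583  0.0031 -0.0005] 3.3375293030091044 [-0.3995  0.0114  0.3408  0.1841  0.1334 -0.1876 -0.0728 -0.0113 -0.055 ]
tip [[ 0.5119 -0.1614  0.2235]] stem top [[ 0.4635 -0.1606  0.2534]] origin [[ 0.4583 -0.1605  0.1635]] crown under [[ 0.4891 -0.161   0.2629]]
```

View pics/fit4.png

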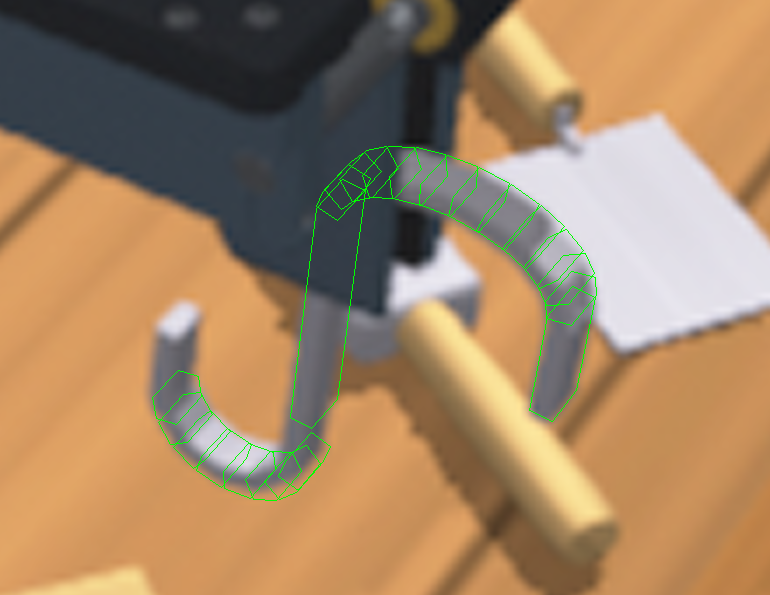

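```bash
python3 - <<'E'
from h import *
ctrl.move_l([.504,-.0484,.235],vel=.12)
ctrl.move_l([.504,-.0484,.157],vel=.08)
print(ctrl.current_t(),ctrl.current_tool_pos(),ctrl.current_contact_force())
shot(6)
cv2.imwrite("pics/a6.png",crop("scene",6,370,200,130,100,6))
E
```

```text
12.9417 [ 0.5043 -0.0485  0.1574] [ 0.7221 -0.2018 -0.167 ]
```

View pics/a6.png

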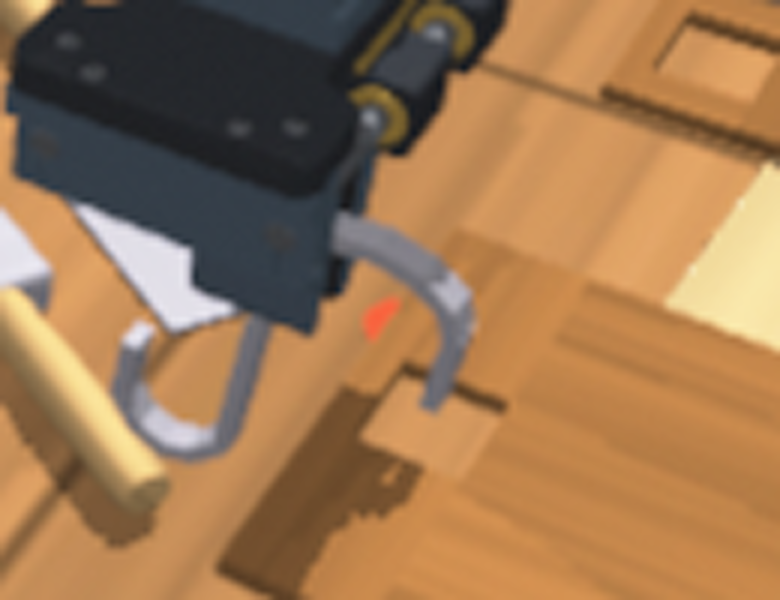

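The tip, at crop pixel (430,408), is about 12 mm above the hole. Projected down it lands near (430,440), inside the hole, whose centre is at (432,423). Next I'll lower with contact detection.

```bash
python3 - <<'E'
from h import *
x,y=.504,-.0484
hit=ctrl.move_l([x,y,.122],vel=.05,contact_N=4); print(hit,ctrl.current_tool_pos(),ctrl.current_contact_force())
if not hit:
    hit=ctrl.move_l([x,y,.104],vel=.02,contact_N=3); print(hit,ctrl.current_tool_pos(),ctrl.current_contact_force())
print(ctrl.current_t()); shot(7)
cv2.imwrite("pics/a7.png",crop("scene",7,370,200,130,100,6))
E
```

```text
False [ 0.5041 -0.0484  0.1221] [ 0.4194  1.1503 -0.5318]
True [ 0.5039 -0.0484  0.1102] [-0.2045 -0.2242  4.5838]
14.5
```

View pics/a7.png

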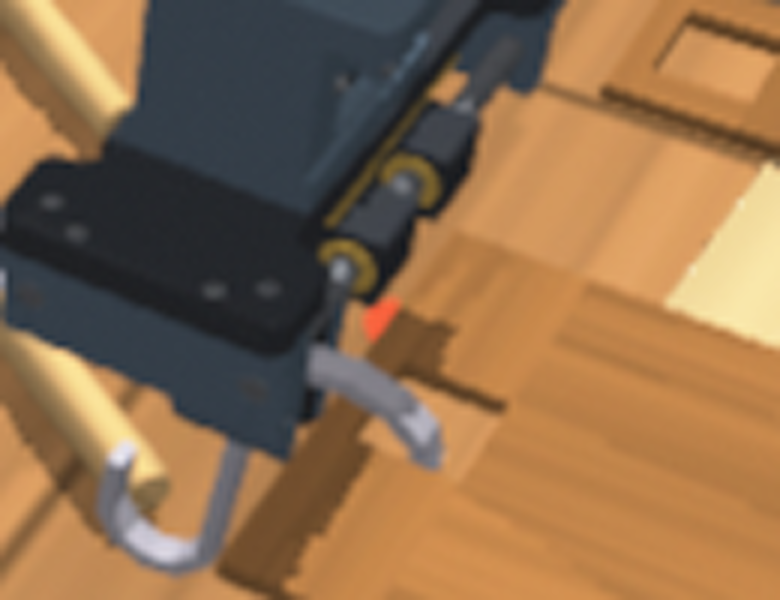

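Contact came at TCP z = 0.110, against 0.108 predicted. The free end is through the hole and the bend rests on the strip. Releasing now.

```bash
python3 - <<'E'
from h import *
ctrl.command_gripper(.5); ctrl.sleep(1.0)
print(ctrl.current_t(),ctrl.current_contact_force(),ctrl.current_grip_width()); shot(8)
cv2.imwrite("pics/a8.png",crop("scene",8,370,200,130,100,6))
E
```

```text
16.3083 [-0.8139 -0.1906 -0.5074] 0.5008842155474498
```

View pics/a8.png

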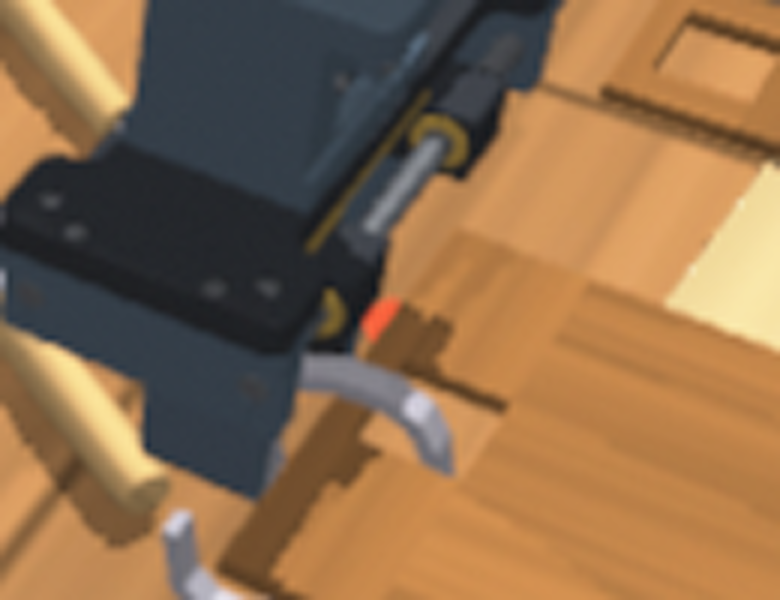

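The hook dangles, pitched so that the lower bend swings under the palette, and the palette hasn't moved. I'll retreat straight back, then up.

```bash
python3 - <<'E'
from h import *
print(ctrl.move_l([.42,-.047,.1102],vel=.06,contact_N=5),ctrl.current_contact_force())
ctrl.move_l([.40,-.047,.26],vel=.12)
ctrl.movej([60]+list(ctrl.current_q())[1:])
ctrl.sleep(1); print(ctrl.current_t(),ctrl.current_contact_force(),ctrl.current_tool_pos()); shot(9)
cv2.imwrite("pics/a9.png",np.hstack([crop("scene",9,380,210,120,130,3),crop("top",9,215,90,130,130,3)]))
E
```

```text
False [ 0.1792  0.3235 -0.1319]
22.2417 [-0.2109 -1.2923  0.3185] [0.1474 0.3745 0.2595]
```

View pics/a9.png

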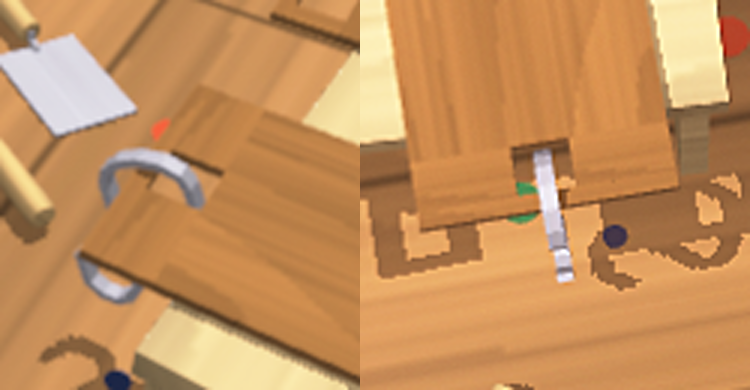

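View pics/top9.png

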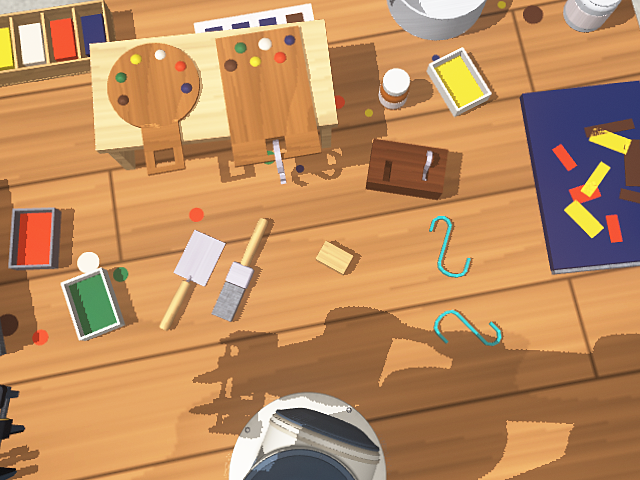

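```bash
python3 - <<'E'
from h import *
ctrl.sleep(.5); shot(10)
for n in("scene","top"):
    a,b,c=[cv2.imread(f"pics/{n}{t}.png").astype(int) for t in(9,10,0)]
    s=np.s_[200:340,380:500] if n=="scene" else np.s_[0:170,90:345]
    print(n,"moved",(np.abs(a-b).max(2)[s]>30).sum())
    ys,xs=np.where(np.abs(a-c).max(2)[s]>60); print("vs start",len(xs),xs.min()+s[1].start,xs.max()+s[1].start,ys.min()+s[0].start,ys.max()+s[0].start)
ctrl.sign_off(); print(ctrl.current_t())
E
```

```text
scene moved 60
vs start 508 394 447 259 339
top moved 2
vs start 335 273 343 140 169
the job is handed in; nothing more can be done
the job is handed in; nothing more can be done
```

The large S-hook now hangs on the rectangular palette, with its bend over the front strip and its free end down through the thumb hole. I handed the job in at about 23 s of the 50 s.

**How it went:** I located the hook, block and palette in both cameras. I pinched the stem, with the jaws reading 9.7–10 mm on the 10 mm bar, and lifted it straight out. The hook sat tilted 3.3° in the hand, so I corrected for that. I lowered it until the bend touched the strip at TCP z = 0.110 m, where I had predicted 0.108 m. Then I opened the gripper, backed away and swung the arm clear.

**Last checks:**
- **Hook:** the pictures show it dangling over the strip with its end in the hole. I judged its tip and crown position from the pictures and did not re-measure them.
- **Surroundings:** the rectangular palette looks level and in its original place. The round palette, the small S-hook and the turquoise look-alikes also appear unmoved.
- **Robot:** nothing was touched while backing away, and the arm ended well clear of everything.

**Disagreements:**
- **Camera offset:** the two cameras differed by 1–3 mm. I used the scene camera for the final alignment, because the arm blocked the top view.
- **Remaining movement:** the last two pictures, 0.5 s apart, still differed by about 60 pixels around the hook in the scene view and 2 in the top view. The hook was probably still swaying slightly. I expect that to be well under 0.4 m/s, but I did not measure the speed.

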